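Load the analyser's sample carriage and run it home

ROBOT

A 6-joint arm with a two-finger parallel gripper is mounted at the origin on the work surface. World frame = base frame: x ahead of the robot, y to its left, z up, the work surface at z = 0. Lengths are in mm, angles in rad, forces in N, time in s.
With the tool pointing down it reaches from about 250 to 775 mm from the base axis. Payload 8.9 kg.
Tool frame: the origin (TCP) lies midway between the tips of the shut fingers; the grasp point (between the pads) lies 19 mm behind it; z points along the fingers, x is the direction in which the jaws open and shut, and the axes are right-handed (so a half turn about z gives the same grasp; the last joint's range is limited). The gripper opens to 85 mm and grips with 20 to 120 N. Pads are 22 mm wide; open, the fingers measure 114 mm over their backs; the gripper's body (76 mm by 85 mm) begins 54 mm behind the grasp point. The pads swing forward as they close: fully open they stand 13 mm farther back than shut.
Start: joints at [0.982, 0.291, -0.153, 1.127, 0, 1.431], TCP at [228.256, 472.782, 231.305] pointing down, gripper open.
Joint ranges: [-2.52, 2.52], [-0.91, 1.74], [-1.3, 1.37], [-1.96, 2.02], [-1.52, 1.47], [-3.14, 3.14]. Speed limits (rad/s): [2.22, 2.22, 2.79, 3.14, 3.14, 3.14].

INTERFACE

Orientations are given as a rotation vector (axis times angle).
In Python, from rig import * gives the robot as it stands.
- The arm moves only by the shell command python3 -m handwheel 'ROWS' [OPENING] [FORCE]. ROWS is text: rows parted by semicolons, each of 4 numbers parted by spaces: the shift along the tool's x, y, z in m, then the turn about the tool's z in degrees. In form: tx ty tz roll; .... A call has 1 to 12 rows; each row is the pose to reach, as a shift and turn from the pose commanded when the call began, along the tool's axes at that moment; what a row does not reach only later rows make up. A row lasts 1/10 s, in which the tool goes at most 50 mm and 8.59 degrees, less where a joint would pass 70% of its speed; a pose out of reach is approached as far as the arm can. A call with a gripper value outside its range is refused whole. OPENING is the closure, from -1 (fully open) to 1 (shut), set as the call begins (- or left out, the last holds). The fingers move at their own pace and stop on an object; FORCE is the grip in N (left out, the last holds). Time passes only in rows, so rows that repeat a pose let the fingers close. It gives the time, the measured TCP pose, the force and the opening at its end, in the units of the state.
- get_obs(): the state, without advancing time (a new reading comes with each control period).
- read_camera(name): name is "scene" or "top" or "wrist"; returns the picture (400x640x3 uint8, red, green, blue); there is no depth.
- calibration(name): a dict with "camera_matrix" (3x3 intrinsics, pixels), "distortion" ([k1, k2, p1, p2, k3] as OpenCV has them; the pictures are not rectified), "R" (3x3) and "t" (3): a world point X has camera coordinates R X + t. Camera axes: x right, y down, z forward; pixel columns grow to the right and rows downward; lengths in mm; the calibration is good to about 2 mm. A picture is of the moment at which its call begins: read the wrist's pose just before it. calibration takes no time and is no camera call; for the wrist camera it gives the pose at the moment of the call.
- hand_in(): hands the job in, once; it reports no verdict.
The state is a dict: "t": time; "joints": joint angles; "joint_vel": joint speeds; "joint_efforts": joint torques, N m; "tool_pos": TCP position; "tool_rot": TCP orientation; "force": force on the tool from outside, world axes, zero at the start; "wrist_torque": the same for the moment, N m; "grip_width": opening from 0.0 (shut) to 1.0 (fully open).
Only numpy, scipy, OpenCV 4.12 (cv2) and the standard library are available. Lean on these libraries where they do the work, as an engineer would, in place of code of your own. Each camera call takes 0.05 s, during which the arm holds its last target. There are 200 camera calls.

TASK

Draw the sample carriage all the way out of the analyser to its loading stop, and stand every crucible from the black mat upright in a pocket of its own, any pocket. Then push the loaded carriage, which sticks in its catch at first, right in until it sits firmly against the hidden stop, without letting it race along the rail or upsetting a crucible, and last press the start button. Leave the other things on the bench alone.

Things in the scene. Friction and masses are not known exactly. Their poses are not given: they have to be found in the camera images.
- analyser: white analyser with rail bed, fixed. Axes: y along the rail into the analyser, z up; origin under the rail. A tunnel over the rail has its mouth at y = +100 mm, roof 88 mm above the bench inside, 104 mm on top; walls out to x = -129 and +87 mm. The main housing, 210 mm high, begins at y = +270 mm. Carriage running friction is about 3 N.
- carriage (a joint): carriage position, m. 0 = right out at the outer stop, where a spring catch under it clicks in; grows inward. The inner hard stop is hidden in the tunnel, over 160 mm in, and must be felt: there a push of 20 N moves it no further. Breaking out of the catch, or back over it in the last 15 mm outward, takes about 10 to 18 N, then it gives way suddenly.
- block_mid (a point): centre of the top face of the carriage's steel pocket block, 116 mm (x, across the rail) x 144 mm (y, along the rail, inward) x 22 mm; top face 52 mm above the bench. It has six round pockets 40 mm in diameter, 12 mm deep, in two rows of three. With the carriage at 0 the block ends 24 mm short of the tunnel's mouth and all pockets are open above.
- handle (a point): grip point of the carriage's handle, a black upright plate 60 mm wide (x), 14 mm thick (y, along the rail), top 95 mm above the bench; the point is 15 mm below the top, mid-thickness, 177 mm outward (-y) of block_mid. Pinch it from above or push either face. A flat drawbar joins it to the block, 33 to 43 mm up. It is always outside the tunnel, 90 mm from the mouth when home.
- start_top (a point): centre of the top of the white start button on the roof of the tunnel, 26 mm across, standing 22 mm above the roof, its top 126 mm above the bench; pressed straight down.
- start (a joint): travel of the start button, m: 0 = up, 0.006 = fully down (5 N). It springs back.
- mat: black heat-resistant mat, 170 x 270 x 3 mm, fixed on the bench; origin under its centre. The crucibles stand on it at first.
- pocket0 (a point): centre of the floor of pocket 0 of the carriage, 40 mm above the bench, 12 mm below the block's top face (-32 mm, -46 mm from block_mid). Axes as block_mid.
- pocket1 (a point): centre of the floor of pocket 1 of the carriage, 40 mm above the bench, 12 mm below the block's top face (-32 mm, 0 mm from block_mid). Axes as block_mid.
- pocket2 (a point): centre of the floor of pocket 2 of the carriage, 40 mm above the bench, 12 mm below the block's top face (-32 mm, 46 mm from block_mid). Axes as block_mid.
- pocket3 (a point): centre of the floor of pocket 3 of the carriage, 40 mm above the bench, 12 mm below the block's top face (+32 mm, -46 mm from block_mid). Axes as block_mid.
- pocket4 (a point): centre of the floor of pocket 4 of the carriage, 40 mm above the bench, 12 mm below the block's top face (+32 mm, 0 mm from block_mid). Axes as block_mid.
- pocket5 (a point): centre of the floor of pocket 5 of the carriage, 40 mm above the bench, 12 mm below the block's top face (+32 mm, 46 mm from block_mid). Axes as block_mid.
- crucible0: white porcelain crucible with its lid on, upright cylinder 34 mm in diameter, 34 mm high, with a knob 11 mm across and 7 mm high on the lid (41 mm in all), 60 g; origin at the centre of its underside, z up its axis. May be absent (None from the start). All crucibles are alike.
- crucible1: white porcelain crucible with its lid on, upright cylinder 34 mm in diameter, 34 mm high, with a knob 11 mm across and 7 mm high on the lid (41 mm in all), 60 g; origin at the centre of its underside, z up its axis. May be absent (None from the start). All crucibles are alike.
- crucible2: white porcelain crucible with its lid on, upright cylinder 34 mm in diameter, 34 mm high, with a knob 11 mm across and 7 mm high on the lid (41 mm in all), 60 g; origin at the centre of its underside, z up its axis. May be absent (None from the start). All crucibles are alike.
- crucible3: white porcelain crucible with its lid on, upright cylinder 34 mm in diameter, 34 mm high, with a knob 11 mm across and 7 mm high on the lid (41 mm in all), 60 g; origin at the centre of its underside, z up its axis. May be absent (None from the start). All crucibles are alike.
- crucible4: white porcelain crucible with its lid on, upright cylinder 34 mm in diameter, 34 mm high, with a knob 11 mm across and 7 mm high on the lid (41 mm in all), 60 g; origin at the centre of its underside, z up its axis. May be absent (None from the start). All crucibles are alike.
- crucible5: white porcelain crucible with its lid on, upright cylinder 34 mm in diameter, 34 mm high, with a knob 11 mm across and 7 mm high on the lid (41 mm in all), 60 g; origin at the centre of its underside, z up its axis. May be absent (None from the start). All crucibles are alike.
- jar: bystander: amber glass jar with a black cap, 60 mm diameter, 85 mm high; origin under its centre
- tweezers: bystander: steel tweezers 130 mm long lying on the bench; origin at their middle
- pan_box: bystander: open clear plastic box of small metal pans, 75 x 100 x 30 mm; origin under its centre
- mouse: bystander: black computer mouse 60 x 100 x 30 mm; origin under its centre
Things that resemble listed ones, but are neither listed nor needed, are in the scene too. What is shaped like the crucible5 but red is not meant.

How it is judged:
By the outcome, as a careful person would: the job done as asked, in the order asked, and still so for the second after the job is handed in, with the robot touching nothing.
Of crucible0, crucible1, crucible2, crucible3, crucible4, crucible5 only 4 to 6 are there at a start; the rules pass over those that are not, and their reading is None.
At some moment in a run one of crucible0, crucible1, crucible2, crucible3, crucible4, crucible5 may be knocked a few centimetres aside while the robot is not near it.
It also fails if it takes over 210 s, if anything falls off the work surface, if the arm or the gripper's body presses on something with over 40 N, if the wrist force passes 120 N, or if a joint passes its speed limit or range.

## Working session

There is one attempt and no reset: what is moved stays moved. The work goes in short steps, Python scripts to look and compute and a shell command to move; the robot and the scene stay as the last step left them, time stands still between calls to the robot, and variables do not carry over. Pictures are saved under pics/ and viewed, about 12 in all and at most 16, crops included, and the job is handed in when it is done.

```bash
mkdir -p pics; ls; python3 - <<'E'
from rig import *
import cv2,numpy as np
print(get_obs())
for n in("scene","top","wrist"):
    c=calibration(n);print(n,{k:np.round(v,3).tolist() for k,v in c.items()})
    cv2.imwrite(f"pics/{n}0.png",read_camera(n)[:,:,::-1])
E
```

```text
pics
{'t': 0.0, 'joints': array([ 9.81695567e-01,  2.91311766e-01, -1.54112042e-01,  1.12669649e+00,
       -1.06986611e-05,  1.43151906e+00]), 'joint_vel': array([ 1.05967360e-03,  3.56304157e-05, -7.56920091e-04, -1.04743424e-03,
       -9.08940118e-04, -2.08630797e-03]), 'joint_efforts': array([-5.60842145e-04, -5.37142038e+01,  3.31370151e+01,  1.58201455e-02,
       -2.73209771e-04,  6.19544693e-06]), 'tool_pos': array([228.01992083, 472.41747151, 230.72127748]), 'tool_rot': array([ 2.66045115e+00,  1.66977191e+00, -1.89071100e-03]), 'force': array([ 0.28641018,  0.39376487, -0.92697877]), 'wrist_torque': array([-0.03850997,  0.07517345,  0.00709098]), 'grip_width': 0.9997995315057033}
scene {'camera_matrix': [[413.206, 0.0, 320.939], [0.0, 413.206, 202.1], [0.0, 0.0, 1.0]], 'distortion': [0.005, 0.0, 0.0, 0.0, 0.0], 'R': [[0.53, 0.848, -0.001], [0.488, -0.306, -0.817], [-0.693, 0.433, -0.576]], 't': [-261.331, -187.955, 1478.699]}
top {'camera_matrix': [[457.66, 0.0, 321.306], [0.0, 457.66, 206.218], [0.0, 0.0, 1.0]], 'distortion': [-0.028, 0.0, 0.0, 0.0, 0.0], 'R': [[0.005, -1.0, 0.01], [-0.982, -0.007, -0.191], [0.191, -0.009, -0.982]], 't': [-26.291, 514.844, 1311.851]}
wrist {'camera_matrix': [[313.024, 0.0, 314.649], [0.0, 313.024, 201.729], [0.0, 0.0, 1.0]], 'distortion': [-0.033, 0.0, 0.0, 0.0, 0.0], 'R': [[0.435, 0.901, -0.0], [0.854, -0.412, 0.316], [0.285, -0.138, -0.949]], 't': [-525.08, -40.9, 381.202]}
```

View pics/top0.png

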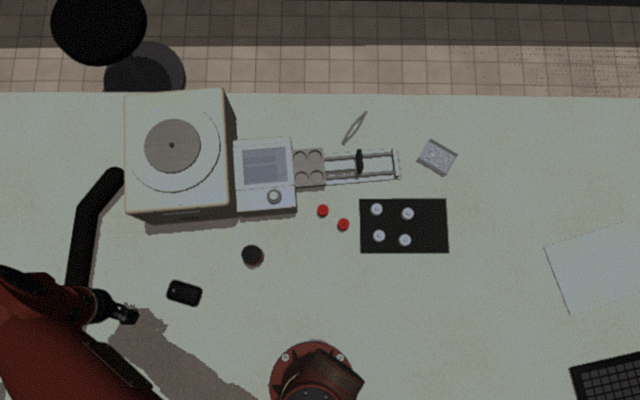

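View pics/scene0.png

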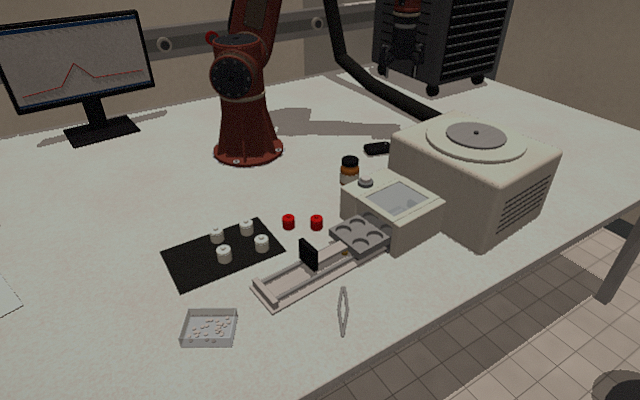

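```bash
cat > h.py <<'E'
from rig import *
import cv2,numpy as np
from scipy.spatial.transform import Rotation as Ro
def snap(n,save=None):
    c=calibration(n); im=read_camera(n)[:,:,::-1].copy()
    if save: cv2.imwrite("pics/"+save,im)
    return im,c
def ray(c,px):
    px=np.array(px,float).reshape(-1,1,2)
    u=cv2.undistortPoints(px,c["camera_matrix"],c["distortion"]).reshape(-1,2)
    R=np.array(c["R"]);o=-R.T@np.array(c["t"])
    return o,np.c_[u,np.ones(len(u))]@R
def onz(c,px,z):
    o,d=ray(c,px); return o+d*((z-o[2])/d[:,2])[:,None]
def proj(c,X):
    R=np.array(c["R"]);return cv2.projectPoints(np.array(X,float).reshape(-1,3),cv2.Rodrigues(R)[0],np.array(c["t"]),c["camera_matrix"],c["distortion"])[0].reshape(-1,2)
def blobs(m,a0,a1):
    n,_,s,ce=cv2.connectedComponentsWithStats(m.astype(np.uint8))
    return [(np.round(ce[i],1),s[i]) for i in range(1,n) if a0<=s[i][4]<=a1]
def go(target,ang=None):
    "shift (mm, tool axes) and roll deg for TCP target; ang = world heading of tool x in deg (mod 180)"
    o=get_obs();M=Ro.from_rotvec(o["tool_rot"]).as_matrix()
    h=np.degrees(np.arctan2(M[1,0],M[0,0]))
    s=M.T@(np.array(target)-o["tool_pos"]); r=0
    if ang is not None: r=-((ang-h+90)%180-90)
    print("pos",o["tool_pos"].round(1),"head",h.round(2),"SHIFT",s.round(1),"ROLL",np.round(r,2),"t",round(o["t"],2))
E
python3 - <<'E'
from h import *
im,c=snap("top"); 
hsv=cv2.cvtColor(im,cv2.COLOR_BGR2HSV)
sub=im[195:258,355:452].astype(int)
print("cruc");
for ce,s in blobs(sub.min(2)>110,15,400):
    p=ce+[355,195]; print(p,s,onz(c,p,36).round(0))
g=cv2.cvtColor(im,cv2.COLOR_BGR2GRAY)
print("handle",[(ce+[345,140],s,onz(c,ce+[345,140],85).round(0)) for ce,s in blobs(g[140:185,345:375]<50,20,500)])
cv2.imwrite("pics/z.png",cv2.resize(im[125:265,230:455],None,fx=3.5,fy=3.5,interpolation=cv2.INTER_CUBIC))
w=calibration("wrist");R=np.array(w["R"]);print(-R.T@np.array(w["t"]))
go((0,0,0))
E
```

```text
cruc
[376.4 208.4] [17  9 10 10 86] [[ 512. -189.   36.]]
[407.6 212.9] [48 13 11 11 88] [[ 499. -283.   36.]]
[378.9 235.2] [19 35 11 11 92] [[ 431. -195.   36.]]
[404.8 239.5] [45 40 11 11 90] [[ 419. -272.   36.]]
handle [(array([358.8, 161.6]), array([ 10,  10,   8,  24, 131], dtype=int32), array([[ 643., -133.,   85.]]))]
[154.78113856 508.58133805 374.5408724 ]
pos [228.1 472.6 231. ] head 64.23 SHIFT [-524.6    0.   231.4] ROLL 0 t 0.2
```

View pics/z.png

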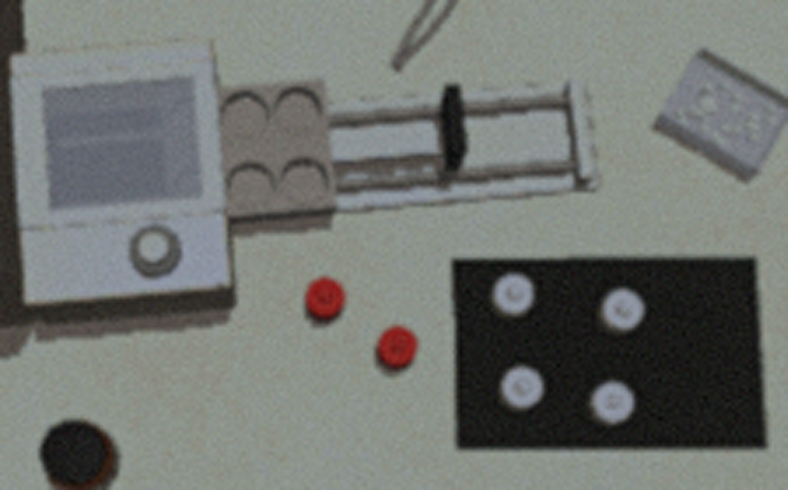

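```bash
python3 -c "
from h import *
go((520,-160,260),94.5)"
```

```text
pos [228.1 472.6 231. ] head 64.23 SHIFT [-442.8  537.9  -28.7] ROLL -30.27 t 0.2
```

```bash
python3 -m handwheel '-0.443 0.538 -0.029 -30.3;-0.443 0.538 -0.029 -30.3;-0.443 0.538 -0.029 -30.3;-0.443 0.538 -0.029 -30.3;-0.443 0.538 -0.029 -30.3;-0.443 0.538 -0.029 -30.3;-0.443 0.538 -0.029 -30.3;-0.443 0.538 -0.029 -30.3;-0.443 0.538 -0.029 -30.3;-0.443 0.538 -0.029 -30.3;-0.443 0.538 -0.029 -30.3;-0.443 0.538 -0.029 -30.3' -1 40
python3 -c "
from h import *
go((520,-160,260),94.5)"
```

```text
t: 1.4
tool_pos: [472.2, -56.9, 255.7]
tool_rot: [2.132, 2.307, 0.0]
force: [1.5, 1.4, 0.3]
grip_width: 1.002
pos [472.2 -56.9 255.7] head 94.51 SHIFT [-106.5   39.6   -4.3] ROLL 0.01 t 1.4
```

```bash
python3 -m handwheel '-0.05 0.02 -0.002 0;-0.104 0.036 -0.004 0;-0.104 0.036 -0.004 0;-0.104 0.036 -0.004 0;-0.104 0.036 -0.004 0' 
python3 - <<'E'
from h import *
go((520,-160,260),94.5)
im,c=snap("wrist","w1.png")
t=calibration("top")
E
```

```text
t: 1.9
tool_pos: [515.3, -154.6, 259.2]
tool_rot: [-2.131, -2.307, 0.0]
force: [0.5, 0.2, 0.5]
grip_width: 0.998
pos [ 515.3 -154.6  259.2] head 94.53 SHIFT [-5.7  4.3 -0.8] ROLL 0.03 t 1.9
```

View pics/w1.png

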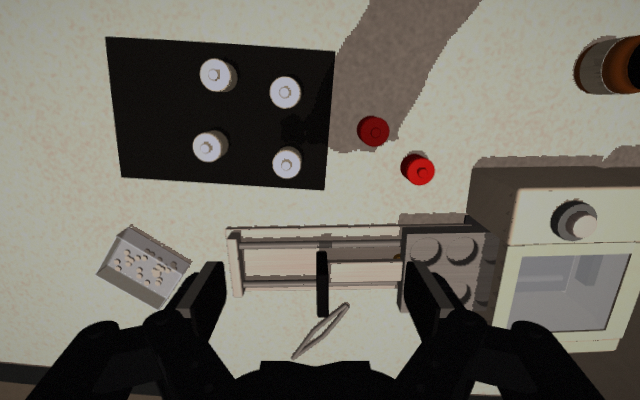

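```bash
python3 - <<'E'
from h import *
im=cv2.imread("pics/w1.png");c=calibration("wrist")
cv2.imwrite("pics/z2.png",cv2.resize(im[195:320,215:500],None,fx=2.8,fy=2.8,interpolation=cv2.INTER_CUBIC))
sub=im[40:190,105:335].min(2)
for ce,s in blobs(sub>90,200,3000):
    p=ce+[105,40]; x0,y0,w,hh=s[:4]; print(p,s,onz(c,p,22).round(0))
    r=sub[y0:y0+hh,x0:x0+w]
g=im.max(2)
for ce,s in blobs(g[240:325,305:340]<45,100,3000): print("handle",ce+[305,240],s)
E
```

```text
[147.1 161.5] [   0    1  204  149 2546] [[ 525. -361.   22.]]
[280.9  43.2] [ 72   0 158  11 896] [[ 379. -202.   22.]]
[214.8  74.6] [ 95  19  31  32 776] [[ 418. -275.   22.]]
[284.6  92.1] [165  37  30  32 764] [[ 431. -195.   22.]]
[206.6 147.1] [ 88  93  28  29 646] [[ 501. -286.   22.]]
[330.  170.1] [219 106  11  44 366] [[ 518. -134.   22.]]
[286.2 163.8] [167 110  29  29 630] [[ 514. -189.   22.]]
handle [322.  284.1] [ 11  11  14  67 734]
```

View pics/z2.png

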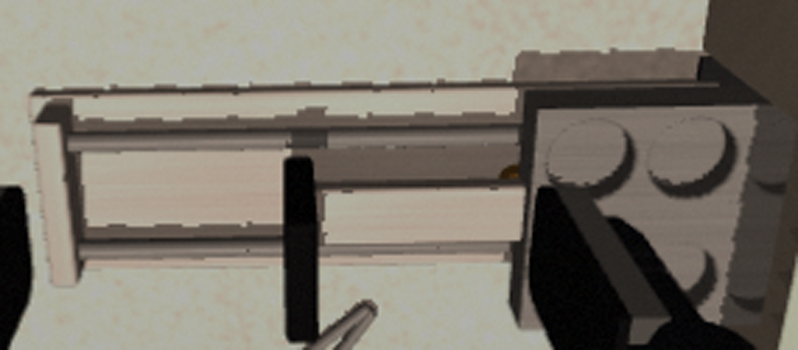

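```bash
python3 - <<'E'
from h import *
c=calibration("wrist")
f=lambda x,y:(215+x/2.8,195+y/2.8)
P=onz(c,[f(35,92),f(700,81)],8);d=P[1]-P[0];print("bed",P.round(0),np.degrees(np.arctan2(d[1],d[0])))
P=onz(c,[f(538,109),f(752,107)],52);d=P[1]-P[0];print("block",P.round(0),np.degrees(np.arctan2(d[1],d[0])))
H=onz(c,[(322,286.5)],95);print("handle",H)
S=onz(c,[(582,221)],126);print("start",S)
t=calibration("top");print("top start",onz(t,[(230+155/3.5,125+250/3.5)],126))
print("top handle",onz(t,[(230+453/3.5,125+127/3.5)],88))
B=onz(t,[(230+327/3.5,125+83/3.5),(230+334/3.5,125+212/3.5)],52);print("top block outer",B.round(0))
go((H[0,0],H[0,1],150),95)
E
```

```text
bed [[ 612. -265.    8.]
 [ 581.   59.    8.]] 95.55389541865587
block [[583. -34.  52.]
 [575.  61.  52.]] 94.95989457809942
handle [[ 637.57727226 -135.08231757   95.        ]]
start [[525.12063015 109.89143575 126.        ]]
top start [[527.27856217 110.11868939 126.        ]]
top handle [[ 643.4136442  -134.52435545   88.        ]]
top block outer [[693. -29.  52.]
 [578. -35.  52.]]
pos [ 515.3 -154.2  259.5] head 94.58 SHIFT [  9.2 123.5 109.4] ROLL -0.42 t 1.95
```

```bash
python3 -m handwheel '0.01 0.05 0.03 -0.5;0.01 0.1 0.08 -0.5;0.01 0.128 0.11 -0.5;0.01 0.128 0.11 -0.5;0.01 0.128 0.11 -0.5' 
python3 - <<'E'
from h import *
go((642,-135,65),95.2)
im,c=snap("wrist","w2.png")
E
```

```text
t: 2.45
tool_pos: [642.2, -132.7, 146.6]
tool_rot: [-2.116, -2.317, 0.002]
force: [-1.0, -0.6, 0.1]
grip_width: 0.995
pos [ 642.2 -132.7  146.6] head 95.2 SHIFT [-2.4 -0.1 81.6] ROLL 0.0 t 2.45
```

View pics/w2.png

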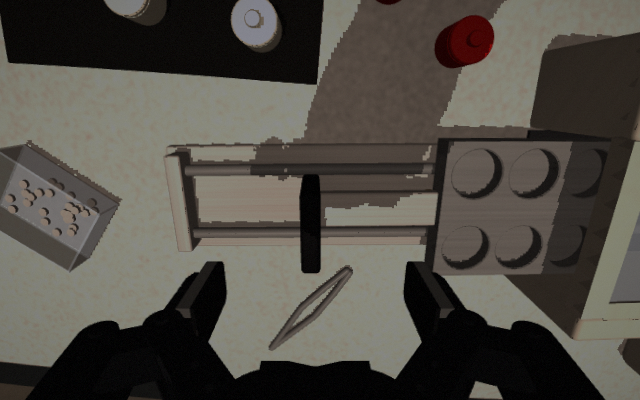

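```bash
python3 - <<'E'
from h import *
c=calibration("wrist")
g=cv2.imread("pics/w2.png").max(2)
b=g[165:285,290:335]<45
for ce,s in blobs(b,200,4000):print(ce+[290,165],s)
H=onz(c,[(311,272.5),(311,200),(311,190),(311,185)],95);print("handle",H.round(0))
P=onz(c,[(477,172),(534,172.5),(466,246),(519,245.5)],52);print(P.round(1))
d=P[1]-P[0];print(np.degrees(np.arctan2(d[1],d[0])),np.linalg.norm(d),np.linalg.norm(P[2]-P[0]))
go((642,-135,65),95.2)
E
```

```text
[310.5 220.2] [   0    7   45  101 2077]
handle [[ 680. -132.   95.]
 [ 625. -137.   95.]
 [ 618. -137.   95.]
 [ 615. -137.   95.]]
[[604.2  -6.9  52. ]
 [600.2  39.5  52. ]
 [668.6   0.   52. ]
 [664.2  46.4  52. ]]
94.88120661168428 46.583959071424566 64.77007675695211
pos [ 642.  -133.4  148.6] head 95.17 SHIFT [-1.6  0.1 83.6] ROLL -0.03 t 2.5
```

```bash
python3 -m handwheel '-0.002 0.007 0.04 0;-0.002 0.007 0.075 0;-0.002 0.007 0.085 0;-0.002 0.007 0.085 0' 
python3 -m handwheel '0 0 0 0;0 0 0 0;0 0 0 0;0 0 0 0;0 0 0 0;0 0 0 0' 1 60
python3 - <<'E'
from h import *
go((648,-134,64),95.2)
E
```

```text
t: 2.9
tool_pos: [648.6, -136.3, 64.9]
tool_rot: [-2.121, -2.316, 0.001]
force: [-0.3, -0.5, 0.6]
grip_width: 0.996
t: 3.5
tool_pos: [650.0, -136.8, 65.2]
tool_rot: [2.121, 2.317, 0.001]
force: [-1.5, 1.5, 5.2]
grip_width: 0.152
pos [ 650.  -136.8   65.2] head 95.06 SHIFT [ 3.  -1.8  1.2] ROLL -0.14 t 3.5
```

```bash
python3 -m handwheel '-0.008 0 0 0;-0.016 0 0 0;-0.024 0 0 0;-0.032 0 0 0;-0.040 0 0 0;-0.048 0 0 0;-0.052 0 0 0;-0.052 0 0 0' 
python3 -m handwheel '-0.004 0 0 0;-0.008 0 0 0;-0.012 0 0 0;-0.012 0 0 0' ; python3 -m handwheel '-0.003 0 0 0;-0.006 0 0 0;-0.006 0 0 0' 
```

```text
t: 4.3
tool_pos: [655.2, -189.4, 65.2]
tool_rot: [2.121, 2.316, 0.001]
force: [0.7, -1.5, 4.4]
grip_width: 0.153
t: 4.7
tool_pos: [656.2, -200.0, 65.2]
tool_rot: [2.12, 2.318, 0.003]
force: [1.6, 0.8, 6.1]
grip_width: 0.156
t: 5.0
tool_pos: [656.9, -207.1, 65.2]
tool_rot: [2.12, 2.316, 0.001]
force: [2.5, -1.8, 5.1]
grip_width: 0.154
```

```bash
for i in 1 2 3 4; do python3 -m handwheel '-0.002 0 0 0;-0.004 0 0 0;-0.004 0 0 0' | egrep "pos|force"; done
```

```text
tool_pos: [657.1, -209.3, 65.1]
force: [2.6, 6.4, 8.0]
tool_pos: [657.1, -209.4, 65.0]
force: [1.1, 23.2, 11.6]
tool_pos: [657.1, -209.5, 64.9]
force: [1.1, 38.6, 16.6]
tool_pos: [657.1, -209.6, 64.8]
force: [-0.4, 52.6, 21.8]
```

```bash
python3 -m handwheel '0.006 0 0 0;0.012 0 0 0;0.012 0 0 0' | egrep "pos|force"; python3 -m handwheel '0 0 0 0;0 0 0 0;0 0 0 0;0 0 0 0' -1 
python3 -m handwheel '0 0 -0.05 0;0 0 -0.1 0;0 0 -0.12 0;0 0 -0.12 0;0 0 -0.12 0'
python3 - <<'E'
from h import *
im,c=snap("wrist","w3.png"); np.save("c3.npy",c,allow_pickle=True)
E
```

```text
tool_pos: [657.1, -209.3, 65.1]
force: [3.5, 3.5, 5.9]
t: 6.9
tool_pos: [655.9, -210.9, 64.0]
tool_rot: [-2.122, -2.315, 0.001]
force: [-0.5, -0.1, 0.7]
grip_width: 0.827
t: 7.4
tool_pos: [656.2, -210.8, 184.3]
tool_rot: [2.122, 2.316, -0.0]
force: [-0.2, -0.6, -0.8]
grip_width: 1.001
```

View pics/w3.png

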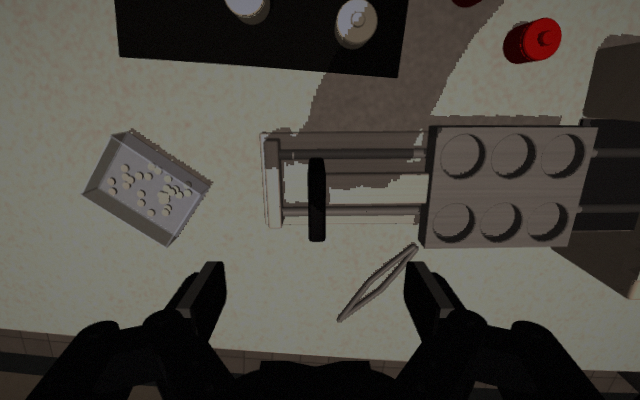

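```bash
python3 - <<'E'
from h import *
c=np.load("c3.npy",allow_pickle=True).item()
print(get_obs()["joints"].round(2))
px=[(462,156),(513,156),(563,156),(454,222),(501,222),(547,221)]
P=onz(c,px,52);print(P.round(1),P.mean(0))
A=np.polyfit(P[:3,1],P[:3,0],1)[0],np.polyfit(P[3:,1],P[3:,0],1)[0];print(np.degrees(np.arctan(A)))
go((656,-209.5,62),5.5)
E
```

```text
[-0.42  0.64  0.28  1.21 -0.   -0.5 ]
[[612.4 -81.8  52. ]
 [608.1 -35.4  52. ]
 [603.7  11.   52. ]
 [675.5 -74.6  52. ]
 [671.6 -28.8  52. ]
 [666.7  16.5  52. ]] [639.66685911 -32.17094868  52.        ]
[-5.37584381 -5.49879296]
pos [ 655.7 -210.5  183.3] head 95.01 SHIFT [  0.8   0.6 121.3] ROLL 89.51 t 7.45
```

```bash
python3 -m handwheel '0 0 0 9;0 0 0 18;0 0 0 27;0 0 0 36;0 0 0 45;0 0 0 54;0 0 0 63;0 0 0 72;0 0 0 81;0 0 0 89.5;0 0 0 89.5;0 0 0 89.5'; python3 -c "
from h import *
go((656,-209.5,64),5.5)"
```

```text
t: 8.65
tool_pos: [655.4, -210.3, 182.5]
tool_rot: [-3.137, -0.15, 0.004]
force: [0.5, 0.3, 0.8]
grip_width: 0.999
pos [ 655.4 -210.3  182.5] head 5.48 SHIFT [  1.   -0.5 118.5] ROLL -0.02 t 8.65
```

```bash
python3 -m handwheel '0.001 0 0.04 0;0.001 0 0.08 0;0.001 0 0.118 0;0.001 0 0.118 0;0.001 0 0.118 0'; python3 -m handwheel '0 0 0 0;0 0 0 0;0 0 0 0;0 0 0 0;0 0 0 0' 0.8 20;  python3 -c "
from h import *
go((656,-209.5,64),5.5)"
```

```text
t: 9.15
tool_pos: [656.7, -210.2, 66.2]
tool_rot: [-3.137, -0.153, 0.003]
force: [-0.4, -0.2, 0.9]
grip_width: 1.003
t: 9.65
tool_pos: [657.8, -211.3, 69.1]
tool_rot: [3.136, 0.151, 0.003]
force: [-4.1, 0.2, 7.3]
grip_width: 0.696
pos [ 657.8 -211.3   69.1] head 5.52 SHIFT [-1.7 -1.9  5.1] ROLL 0.02 t 9.65
```

```bash
python3 -m handwheel '0 0 0 0;0 0 0 0;0 0 -0.03 0;0 0 -0.06 0;0 0 -0.06 0' -1 40;  cat > look.py <<'E'
from h import *
im,c=snap("top"); g=im.astype(int).min(2)
m=np.zeros(g.shape,bool); m[125:265,290:460]=1
for ce,s in blobs((g>105)&m,60,130):
    X=onz(c,ce,36)[0]
    if s[2]<15 and s[3]<15: print("top",ce,s[4],X.round(0)[:2])
E
python3 look.py; python3 -c "
from h import *
go((514,-189,100),5.5)"
```

```text
t: 10.15
tool_pos: [660.0, -211.6, 131.5]
tool_rot: [3.135, 0.152, 0.011]
force: [1.4, 0.1, 0.5]
grip_width: 0.996
pos [ 659.1 -211.1  129.3] head 5.54 SHIFT [-142.4  -36.1   28.6] ROLL 0.04 t 10.2
```

```bash
sed -i 's/m\[125:265,290:460\]=1/m[199:252,361:448]=1/; s/105/110/; s/60,130/40,130/' look.py; python3 -m handwheel '-0.05 -0.02 0 0;-0.1 -0.036 0 0;-0.142 -0.036 0.02 0;-0.142 -0.036 0.03 0;-0.142 -0.036 0.03 0;-0.142 -0.036 0.03 0' -0.3; python3 look.py; python3 - <<'E'
from h import *
im,c=snap("wrist","w4.png");im2,_=snap("top","t4.png")
cv2.imwrite("pics/m4.png",np.vstack([im[:, :],cv2.resize(im2[125:265,230:455],(640,200))]))
go((514,-189,18),5.5)
E
```

```text
t: 10.8
tool_pos: [513.8, -188.9, 96.8]
tool_rot: [3.137, 0.151, 0.002]
force: [0.3, -0.1, 0.3]
grip_width: 0.652
pos [ 514.2 -188.9   97.1] head 5.55 SHIFT [-0.4  0.  79.1] ROLL 0.05 t 10.95
```

View pics/m4.png

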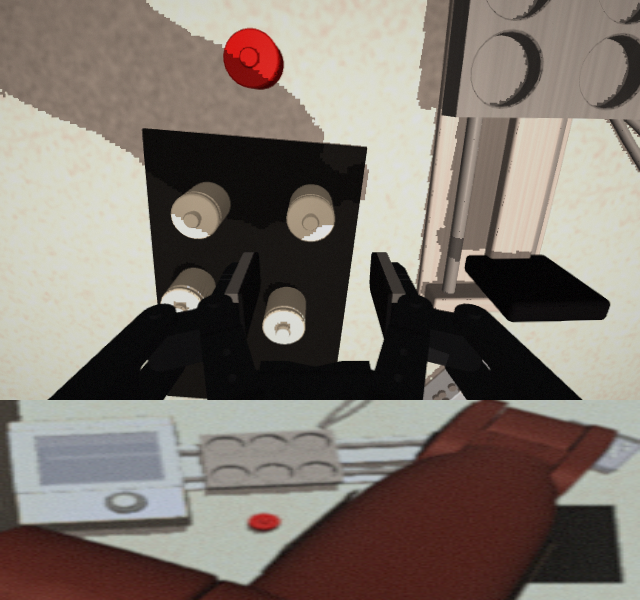

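```bash
python3 - <<'E'
from h import *
c=calibration("wrist")
print(onz(c,[(310,222),(192,219),(283,329)],44).round(1))
E
```

```text
[[ 511.  -187.2   44. ]
 [ 431.2 -192.8   44. ]
 [ 498.4 -277.8   44. ]]
```

```bash
python3 -m handwheel '-0.003 -0.0015 0.04 0;-0.003 -0.0015 0.07 0;-0.003 -0.0015 0.081 0;-0.003 -0.0015 0.081 0;-0.003 -0.0015 0.081 0'; python3 -m handwheel '0 0 0 0;0 0 0 0;0 0 0 0;0 0 0 0' 1 20; python3 -m handwheel '0 0 0 0;0 0 0 0;0 0 0 0' -0.3 20; python3 -m handwheel '0 0 0 -9;0 0 0 -18;0 0 0 -27;0 0 0 -36;0 0 0 -45;0 0 0 -54;0 0 0 -63;0 0 0 -72;0 0 0 -81;0 0 0 -90;0 0 0 -90'; python3 -m handwheel '0 0 0 0;0 0 0 0;0 0 0 0;0 0 0 0' 1 40; python3 -c "
from h import *
go((676.7,-75.7,135),5.5)"
```

```text
t: 11.45
tool_pos: [510.5, -187.6, 16.5]
tool_rot: [3.137, 0.152, 0.002]
force: [0.7, -1.0, -0.2]
grip_width: 0.649
t: 11.85
tool_pos: [510.5, -187.7, 17.0]
tool_rot: [3.137, 0.152, 0.004]
force: [-0.4, -0.5, 5.0]
grip_width: 0.392
t: 12.15
tool_pos: [509.5, -187.2, 15.7]
tool_rot: [3.138, 0.151, 0.0]
force: [-0.3, -0.0, -0.6]
grip_width: 0.652
t: 13.25
tool_pos: [509.4, -187.1, 15.5]
tool_rot: [-2.105, -2.332, -0.0]
force: [-0.1, -0.3, 0.4]
grip_width: 0.649
t: 13.65
tool_pos: [509.4, -187.1, 15.7]
tool_rot: [2.113, 2.325, 0.0]
force: [-0.5, 1.1, 5.3]
grip_width: 0.383
pos [ 509.4 -187.1   15.7] head 95.45 SHIFT [  95.   177.2 -119.3] ROLL 89.95 t 13.65
```

```bash
python3 -m handwheel '0 0 -0.04 0;0 0 -0.08 0;0 0 -0.119 0;0.02 0.04 -0.119 9;0.04 0.08 -0.119 18;0.06 0.12 -0.119 27;0.08 0.15 -0.119 36;0.095 0.177 -0.119 45;0.095 0.177 -0.119 54;0.095 0.177 -0.119 63;0.095 0.177 -0.119 72;0.095 0.177 -0.119 81'; python3 -m handwheel '0 0 0 9;0 0 0 9;0 0 0 9' ; python3 - <<'E'
from h import *
go((676.7,-75.7,60),5.5)
im,c=snap("wrist","w5.png")
E
```

```text
t: 14.85
tool_pos: [676.2, -75.3, 133.9]
tool_rot: [-3.104, -0.486, 0.001]
force: [0.5, 0.0, -0.8]
grip_width: 0.385
t: 15.15
tool_pos: [676.3, -75.5, 134.2]
tool_rot: [-3.131, -0.257, 0.001]
force: [0.2, 0.1, -1.7]
grip_width: 0.383
pos [676.3 -75.5 134.2] head 9.39 SHIFT [ 0.4  0.3 74.2] ROLL 3.89 t 15.15
```

View pics/w5.png

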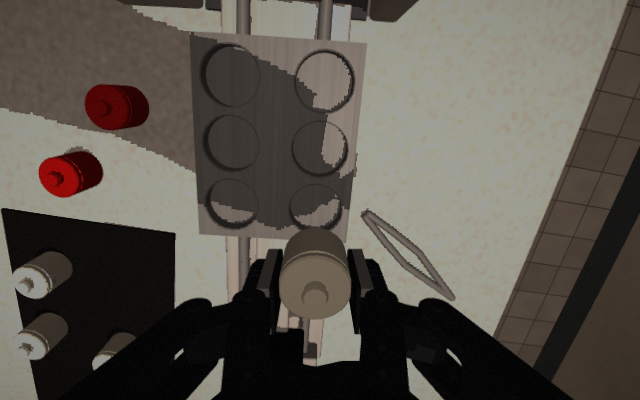

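```bash
python3 -m handwheel '0 0 0.03 3.9;0 0 0.06 3.9;0 0 0.074 3.9;0 0 0.074 3.9;0 0 0.074 3.9'; python3 -m handwheel '0 0 0.002 0;0 0 0.004 0;0 0 0.006 0;0 0 0.007 0;0 0 0.007 0;0 0 0.007 0'; python3 -c "
from h import *
go((676.7,-75.7,53),5.5)"
```

```text
t: 15.7
tool_pos: [676.9, -75.6, 61.3]
tool_rot: [3.138, 0.146, 0.001]
force: [0.7, -0.1, 0.1]
grip_width: 0.38
t: 16.3
tool_pos: [676.4, -75.5, 53.6]
tool_rot: [-3.138, -0.145, -0.0]
force: [0.1, 0.4, -0.9]
grip_width: 0.38
pos [676.4 -75.5  53.6] head 5.28 SHIFT [0.3 0.2 0.6] ROLL -0.22 t 16.3
```

```bash
python3 -m handwheel '0 0 0.001 0;0 0 0.001 0;0 0 0.001 0;0 0 0.001 0' -0.2; python3 -m handwheel '0 0 -0.02 0;0 0 -0.05 0;0 0 -0.08 0;0 0 -0.08 0' -0.3; python3 - <<'E'
from h import *
im,c=snap("wrist","w6.png")
go((499,-282,100),5.5)
E
```

```text
t: 16.7
tool_pos: [676.4, -75.5, 52.6]
tool_rot: [-3.138, -0.145, -0.0]
force: [-0.1, 0.1, -0.3]
grip_width: 0.601
t: 17.1
tool_pos: [679.1, -76.1, 137.3]
tool_rot: [3.136, 0.145, 0.011]
force: [-0.3, -0.5, 0.1]
grip_width: 0.651
pos [677.9 -75.8 134.9] head 5.28 SHIFT [-197.3  188.8   34.4] ROLL -0.22 t 17.15
```

View pics/w6.png

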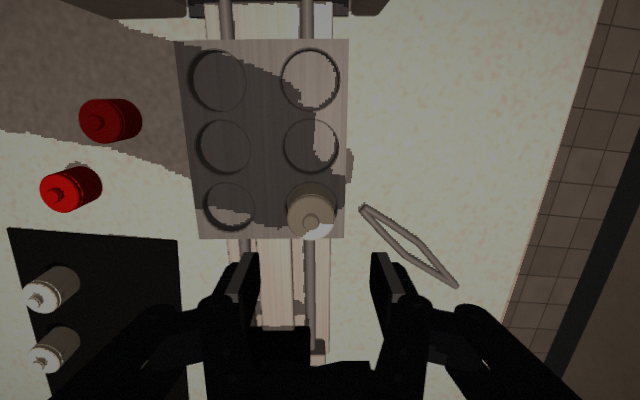

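```bash
cat > wl.py <<'E'
from h import *
im,c=snap("wrist"); g=im.min(2)
# mat interior mask: mat x 400..530?, y -345..-75
mat=np.array([[388,-335,0],[388,-165,0],[535,-155,0],[535,-345,0]],float)
for ce,s in blobs((g>60),150,6000):
    X=onz(c,ce,22)[0]
    if 385<X[0]<545 and -350<X[1]<-130: print("cr",ce,s,X.round(0)[:2])
E
python3 -m handwheel '-0.035 0.035 0 0;-0.07 0.07 0 0;-0.105 0.105 0 0;-0.14 0.14 0 0;-0.197 0.189 0.02 0;-0.197 0.189 0.034 0;-0.197 0.189 0.034 0;-0.197 0.189 0.034 0;-0.197 0.189 0.034 0'; python3 wl.py; python3 -c "
from h import *
go((498,-282,16),5.5)"
```

```text
t: 18.05
tool_pos: [498.4, -281.3, 98.7]
tool_rot: [-3.138, -0.146, -0.001]
force: [-0.7, 0.1, -0.4]
grip_width: 0.648
cr [221.5  78.7] [ 191   49   63   59 2896] [ 428. -193.]
cr [205.3 190.8] [ 176  163   59   57 2449] [ 417. -272.]
cr [314.5 215.2] [ 291  186   48   58 2191] [ 498. -283.]
pos [ 498.7 -281.2   98.9] head 5.36 SHIFT [-0.8  0.7 82.9] ROLL -0.14 t 18.1
```

```bash
python3 -m handwheel '-0.001 0.0015 0.04 0;-0.001 0.0015 0.07 0;-0.001 0.0015 0.083 0;-0.001 0.0015 0.083 0;-0.001 0.0015 0.083 0'; python3 -m handwheel '0 0 0 0;0 0 0 0;0 0 0 0;0 0 0 0' 1 20; python3 -m handwheel '0 0 0 0;0 0 0 0;0 0 0 0' -0.3 20; python3 -m handwheel '0 0 0 -9;0 0 0 -18;0 0 0 -27;0 0 0 -36;0 0 0 -45;0 0 0 -54;0 0 0 -63;0 0 0 -72;0 0 0 -81;0 0 0 -90;0 0 0 -90' | tail -1; python3 -m handwheel '0 0 0 0;0 0 0 0;0 0 0 0;0 0 0 0' 1 40; python3 -c "
from h import *
go((613,-81.7,135),5.5)"
```

```text
t: 18.6
tool_pos: [497.8, -283.5, 16.5]
tool_rot: [3.137, 0.146, 0.002]
force: [-0.3, 0.1, -0.8]
grip_width: 0.65
t: 19.0
tool_pos: [497.8, -284.1, 17.1]
tool_rot: [3.137, 0.145, 0.004]
force: [-0.3, 1.1, 5.9]
grip_width: 0.389
t: 19.3
tool_pos: [496.9, -283.6, 15.7]
tool_rot: [3.138, 0.145, 0.0]
force: [0.2, 0.2, -0.2]
grip_width: 0.649
grip_width: 0.647
t: 20.8
tool_pos: [496.8, -283.5, 15.7]
tool_rot: [2.118, 2.32, 0.0]
force: [-0.6, 0.2, 2.9]
grip_width: 0.384
pos [ 496.8 -283.5   15.7] head 95.21 SHIFT [ 190.4  134.  -119.3] ROLL 89.71 t 20.8
```

```bash
python3 -m handwheel '0 0 -0.04 0;0 0 -0.08 0;0 0 -0.119 0;0.035 0.025 -0.119 9;0.07 0.05 -0.119 18;0.105 0.075 -0.119 27;0.14 0.1 -0.119 36;0.175 0.12 -0.119 45;0.19 0.134 -0.119 54;0.19 0.134 -0.119 63;0.19 0.134 -0.119 72;0.19 0.134 -0.119 81'; python3 -m handwheel '0 0 0 8.5;0 0 0 8.5;0 0 0 8.5;0 0 0 8.5' ; python3 -c "
from h import *
go((613,-81.7,60),5.5)"
```

```text
t: 22.0
tool_pos: [612.6, -81.4, 134.1]
tool_rot: [-3.101, -0.504, 0.001]
force: [0.1, 0.5, -0.6]
grip_width: 0.382
t: 22.4
tool_pos: [612.6, -81.9, 134.4]
tool_rot: [-3.128, -0.288, 0.0]
force: [-0.0, 0.4, -0.7]
grip_width: 0.384
pos [612.6 -81.9 134.4] head 10.52 SHIFT [ 0.4 -0.1 74.4] ROLL 5.02 t 22.4
```

```bash
python3 -m handwheel '0.0004 0 0.03 5;0.0004 0 0.06 5;0.0004 0 0.074 5;0.0004 0 0.074 5;0.0004 0 0.074 5' | grep pos; python3 -m handwheel '0 0 0.002 0;0 0 0.004 0;0 0 0.006 0;0 0 0.0085 0;0 0 0.0085 0;0 0 0.0085 0'; python3 -m handwheel '0 0 0 0;0 0 0 0;0 0 0 0;0 0 0 0' -0.1; python3 -m handwheel '0 0 -0.02 0;0 0 -0.05 0;0 0 -0.08 0;0 0 -0.08 0' -0.1; python3 -c "
from h import *
go((428,-193,100),5.5)"
```

```text
tool_pos: [613.6, -81.9, 61.3]
t: 23.5
tool_pos: [613.4, -81.9, 52.7]
tool_rot: [3.138, 0.147, 0.001]
force: [-1.1, 0.6, 5.4]
grip_width: 0.379
t: 23.9
tool_pos: [613.0, -81.8, 51.9]
tool_rot: [-3.138, -0.146, 0.0]
force: [0.4, -0.6, -1.1]
grip_width: 0.551
t: 24.3
tool_pos: [615.6, -82.4, 136.2]
tool_rot: [3.136, 0.147, 0.01]
force: [-0.0, 0.3, -0.5]
grip_width: 0.55
pos [615.6 -82.4 136.2] head 5.35 SHIFT [-197.3   92.5   35.2] ROLL -0.15 t 24.3
```

```bash
python3 -m handwheel '-0.045 0.02 0 0;-0.09 0.04 0 0;-0.135 0.06 0 0;-0.18 0.08 0 0;-0.197 0.0925 0.02 0;-0.197 0.0925 0.035 0;-0.197 0.0925 0.035 0;-0.197 0.0925 0.035 0' -0.3; python3 wl.py; python3 -c "
from h import *
go((428,-193,16),5.5)"
```

```text
t: 25.1
tool_pos: [425.6, -192.1, 97.0]
tool_rot: [-3.138, -0.147, 0.001]
force: [-0.2, -0.1, 0.3]
grip_width: 0.648
cr [321.6 220.1] [ 298  190   48   56 1967] [ 431. -197.]
cr [296.5 308. ] [ 274  275   44   57 1628] [ 418. -277.]
pos [ 426.1 -192.2   97.4] head 5.38 SHIFT [ 1.8  1.  81.4] ROLL -0.12 t 25.15
```

```bash
python3 -m handwheel '0.0035 0.0035 0.04 0;0.0035 0.0035 0.07 0;0.0035 0.0035 0.081 0;0.0035 0.0035 0.081 0;0.0035 0.0035 0.081 0'; python3 -m handwheel '0 0 0 0;0 0 0 0;0 0 0 0;0 0 0 0' 1 20; python3 -m handwheel '0 0 0 0;0 0 0 0;0 0 0 0' -0.3 20; python3 -m handwheel '0 0 0 -9;0 0 0 -18;0 0 0 -27;0 0 0 -36;0 0 0 -45;0 0 0 -54;0 0 0 -63;0 0 0 -72;0 0 0 -81;0 0 0 -90;0 0 0 -90' | tail -1; python3 -m handwheel '0 0 0 0;0 0 0 0;0 0 0 0;0 0 0 0' 1 40; python3 -c "
from h import *
go((668,15.9,135),5.5)
go((672.4,-29.9,135),5.5)"
```

```text
t: 25.65
tool_pos: [430.2, -195.6, 17.0]
tool_rot: [3.138, 0.147, 0.001]
force: [0.5, -0.2, -0.1]
grip_width: 0.65
t: 26.05
tool_pos: [430.4, -196.0, 17.4]
tool_rot: [3.137, 0.146, 0.003]
force: [-0.4, 0.8, 6.7]
grip_width: 0.391
t: 26.35
tool_pos: [429.5, -195.5, 16.3]
tool_rot: [3.138, 0.146, 0.0]
force: [1.4, 0.3, -0.3]
grip_width: 0.65
grip_width: 0.651
t: 27.85
tool_pos: [429.4, -195.5, 16.2]
tool_rot: [2.117, 2.321, -0.0]
force: [-1.5, 0.5, 5.3]
grip_width: 0.382
pos [ 429.4 -195.5   16.2] head 95.24 SHIFT [ 188.7  256.9 -118.8] ROLL 89.74 t 27.85
pos [ 429.4 -195.5   16.2] head 95.24 SHIFT [ 142.7  257.1 -118.8] ROLL 89.74 t 27.85
```

```bash
python3 -m handwheel '0 0 -0.04 0;0 0 -0.08 0;0 0 -0.119 0;0.025 0.035 -0.119 9;0.05 0.07 -0.119 18;0.075 0.105 -0.119 27;0.1 0.14 -0.119 36;0.13 0.18 -0.119 45;0.16 0.22 -0.119 54;0.189 0.257 -0.119 63;0.189 0.257 -0.119 72;0.189 0.257 -0.119 81'; python3 -m handwheel '0 0 0 8.6;0 0 0 8.6;0 0 0 8.6;0 0 0 8.6' ; python3 -c "
from h import *
go((668,15.9,60),5.5)"
```

```text
t: 29.05
tool_pos: [668.1, 18.2, 133.8]
tool_rot: [-3.097, -0.525, 0.002]
force: [0.3, -0.1, -0.1]
grip_width: 0.381
t: 29.45
tool_pos: [667.6, 16.6, 134.9]
tool_rot: [-3.127, -0.305, 0.0]
force: [-0.3, -0.8, -0.3]
grip_width: 0.379
pos [667.6  16.6 134.9] head 11.14 SHIFT [ 0.3  0.7 74.9] ROLL 5.64 t 29.45
```

```bash
python3 -m handwheel '0.0004 0.0007 0.03 5.6;0.0004 0.0007 0.06 5.6;0.0004 0.0007 0.074 5.6;0.0004 0.0007 0.074 5.6;0.0004 0.0007 0.074 5.6' | grep pos; python3 -m handwheel '0 0 0.002 0;0 0 0.004 0;0 0 0.006 0;0 0 0.0085 0;0 0 0.0085 0;0 0 0.0085 0'; python3 -m handwheel '0 0 0 0;0 0 0 0;0 0 0 0;0 0 0 0' -0.1; python3 -m handwheel '0 0 -0.02 0;0 0 -0.05 0;0 0 -0.08 0;0 0 -0.08 0' -0.1; python3 -c "
from h import *
go((417,-275,105),5.5)"
```

```text
tool_pos: [668.7, 16.0, 61.9]
t: 30.55
tool_pos: [668.6, 16.0, 53.3]
tool_rot: [3.138, 0.147, 0.002]
force: [-1.3, 0.4, 5.1]
grip_width: 0.384
t: 30.95
tool_pos: [668.1, 16.1, 52.4]
tool_rot: [-3.138, -0.147, 0.0]
force: [-0.5, -0.9, 0.3]
grip_width: 0.55
t: 31.35
tool_pos: [670.8, 15.9, 137.0]
tool_rot: [3.137, 0.147, 0.011]
force: [1.4, 0.4, 0.6]
grip_width: 0.545
pos [670.8  15.9 137. ] head 5.38 SHIFT [-280.2  265.8   30.4] ROLL -0.12 t 31.35
```

Third one seated. Now the last, D.

```bash
python3 -m handwheel '-0.03 0.03 0 0;-0.065 0.06 0 0;-0.1 0.095 0 0;-0.135 0.13 0 0;-0.17 0.16 0 0;-0.205 0.195 0 0;-0.24 0.23 0 0;-0.28 0.265 0.01 0;-0.28 0.265 0.03 0;-0.28 0.265 0.03 0;-0.28 0.265 0.03 0;-0.28 0.265 0.03 0' -0.3; python3 wl.py; python3 -c "
from h import *
go((417,-275,16),5.5)"
```

```text
t: 32.55
tool_pos: [415.2, -273.5, 103.1]
tool_rot: [3.138, 0.149, 0.001]
force: [0.2, -0.1, -0.1]
grip_width: 0.65
cr [318.9 209.5] [ 296  181   47   56 2108] [ 418. -272.]
cr [390.9 276.9] [377 253  28  50 476] [ 483. -326.]
pos [ 415.3 -273.5  103.2] head 5.47 SHIFT [ 1.5  1.6 87.2] ROLL -0.03 t 32.6
```

```bash
python3 -m handwheel '0.0015 0 0.04 0;0.0015 0 0.07 0;0.0015 0 0.087 0;0.0015 0 0.087 0;0.0015 0 0.087 0'; python3 -m handwheel '0 0 0 0;0 0 0 0;0 0 0 0;0 0 0 0' 1 20; python3 -m handwheel '0 0 0 0;0 0 0 0;0 0 0 0' -0.3 20; python3 -m handwheel '0 0 0 -9;0 0 0 -18;0 0 0 -27;0 0 0 -36;0 0 0 -45;0 0 0 -54;0 0 0 -63;0 0 0 -72;0 0 0 -81;0 0 0 -90;0 0 0 -90' | tail -1; python3 -m handwheel '0 0 0 0;0 0 0 0;0 0 0 0;0 0 0 0' 1 40; python3 -c "
from h import *
go((604.3,9.9,135),5.5)"
```

```text
t: 33.1
tool_pos: [416.5, -273.6, 16.2]
tool_rot: [3.138, 0.149, 0.001]
force: [-0.1, 0.0, -0.4]
grip_width: 0.649
t: 33.5
tool_pos: [416.8, -274.4, 16.9]
tool_rot: [3.137, 0.148, 0.003]
force: [0.5, 1.0, 5.5]
grip_width: 0.39
t: 33.8
tool_pos: [415.8, -274.0, 15.8]
tool_rot: [3.138, 0.147, 0.0]
force: [-0.9, -0.1, -1.2]
grip_width: 0.649
grip_width: 0.65
t: 35.3
tool_pos: [415.7, -273.9, 15.7]
tool_rot: [2.117, 2.321, -0.0]
force: [-0.4, 1.0, 4.5]
grip_width: 0.382
pos [ 415.7 -273.9   15.7] head 95.29 SHIFT [ 265.2  213.9 -119.3] ROLL 89.79 t 35.3
```

```bash
python3 -m handwheel '0 0 -0.04 0;0 0 -0.08 0;0 0 -0.119 0;0.035 0.028 -0.119 9;0.07 0.056 -0.119 18;0.105 0.085 -0.119 27;0.14 0.113 -0.119 36;0.175 0.141 -0.119 45;0.21 0.17 -0.119 54;0.245 0.197 -0.119 63;0.265 0.214 -0.119 72;0.265 0.214 -0.119 81'; python3 -m handwheel '0 0 0 8.6;0 0 0 8.6;0 0 0 8.6;0 0 0 8.6' ; python3 -c "
from h import *
go((604.3,9.9,60),5.5)"
```

```text
t: 36.5
tool_pos: [605.6, 13.5, 134.0]
tool_rot: [-3.077, -0.63, -0.001]
force: [0.0, -0.6, -0.2]
grip_width: 0.383
t: 36.9
tool_pos: [603.9, 9.8, 134.5]
tool_rot: [-3.115, -0.407, 0.0]
force: [0.7, 1.1, -0.7]
grip_width: 0.382
pos [603.9   9.8 134.5] head 14.9 SHIFT [ 0.4  0.  74.5] ROLL 9.4 t 36.9
```

```bash
python3 -m handwheel '0.0004 0 0.01 8.5;0.0004 0 0.04 9.4;0.0004 0 0.06 9.4;0.0004 0 0.074 9.4;0.0004 0 0.074 9.4;0.0004 0 0.074 9.4' | grep pos; python3 -m handwheel '0 0 0.002 0;0 0 0.004 0;0 0 0.006 0;0 0 0.0085 0;0 0 0.0085 0;0 0 0.0085 0'; python3 -m handwheel '0 0 0 0;0 0 0 0;0 0 0 0;0 0 0 0' -0.1; python3 -m handwheel '0 0 -0.02 0;0 0 -0.05 0;0 0 -0.09 0;0 0 -0.09 0' -0.1; python3 - <<'E'
from h import *
u=np.array([-.0953,.9954])
go((640.5+17-26*u[0]*0, -209,150),5.5)
E
```

```text
tool_pos: [604.5, 9.9, 60.9]
t: 38.1
tool_pos: [604.6, 10.1, 52.7]
tool_rot: [3.138, 0.147, 0.001]
force: [-2.0, -0.3, 6.3]
grip_width: 0.383
t: 38.5
tool_pos: [604.3, 10.1, 51.9]
tool_rot: [3.138, 0.147, -0.0]
force: [-0.4, 0.0, 0.1]
grip_width: 0.551
t: 38.9
tool_pos: [607.5, 9.8, 147.1]
tool_rot: [3.137, 0.147, 0.012]
force: [0.6, -0.6, 0.0]
grip_width: 0.553
pos [607.5   9.8 147.1] head 5.35 SHIFT [ 29.4 222.6  -2.3] ROLL -0.15 t 38.9
```

```bash
python3 -m handwheel '0.005 0.04 0 -8.5;0.01 0.08 0 -17;0.015 0.12 0 -25.5;0.02 0.16 0 -34;0.025 0.2 0 -42.5;0.029 0.222 0 -51;0.029 0.222 0 -59.5;0.029 0.222 0 -68;0.029 0.222 0 -76.5;0.029 0.222 0 -85;0.029 0.222 0 -90;0.029 0.222 0 -90' -1; python3 - <<'E'
from h import *
go((657.4,-209.5,62),95.5)
im,c=snap("wrist","w7.png")
print(proj(c,[(604.3,9.9,40),(613,-81.7,40),(676.7,-75.7,40),(668,15.9,40)]).round())
E
```

```text
t: 40.1
tool_pos: [653.7, -208.1, 141.4]
tool_rot: [-2.114, -2.323, 0.0]
force: [-0.9, -0.1, 0.3]
grip_width: 1.001
pos [ 653.7 -208.1  141.4] head 95.41 SHIFT [-1.7  3.6 79.4] ROLL -0.09 t 40.1
[[585. 168.]
 [475. 168.]
 [463. 240.]
 [566. 239.]]
```

View pics/w7.png

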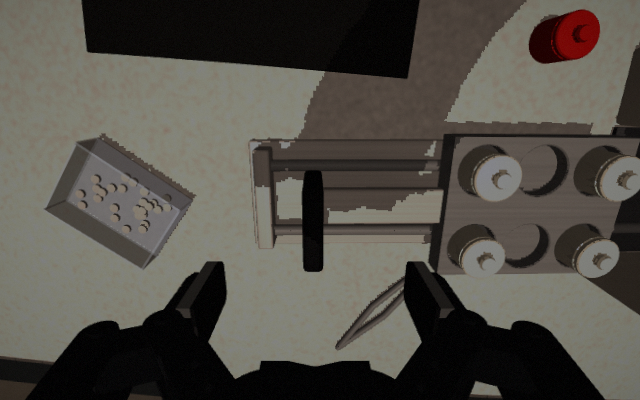

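```bash
python3 -m handwheel '-0.0017 0.0036 0.04 0;-0.0017 0.0036 0.07 0;-0.0017 0.0036 0.079 0;-0.0017 0.0036 0.079 0;-0.0017 0.0036 0.079 0'; python3 -m handwheel '0 0 0 0;0 0 0 0;0 0 0 0;0 0 0 0;0 0 0 0;0 0 0 0' 1 60; for i in 1 2 3 4; do python3 -m handwheel '0.0005 0 0 0;0.001 0 0 0;0.001 0 0 0' | egrep "pos|force"; done
```

```text
t: 40.65
tool_pos: [658.5, -209.9, 64.4]
tool_rot: [2.115, 2.321, 0.001]
force: [0.4, -0.0, 1.1]
grip_width: 0.999
t: 41.25
tool_pos: [657.7, -209.2, 63.4]
tool_rot: [-2.115, -2.323, -0.001]
force: [-1.1, 3.2, 4.6]
grip_width: 0.154
tool_pos: [657.7, -209.2, 63.4]
force: [-2.5, -2.1, 5.5]
tool_pos: [657.7, -208.4, 63.4]
force: [-1.1, -3.4, 4.2]
tool_pos: [657.6, -208.0, 63.4]
force: [-1.6, -6.1, 4.8]
tool_pos: [657.7, -207.8, 63.5]
force: [-1.8, -9.8, 3.3]
```

```bash
for i in 1 2 3 4 5; do python3 -m handwheel '0.0003 0 0 0;0.0006 0 0 0;0.0009 0 0 0;0.0009 0 0 0;0.0009 0 0 0' | egrep "pos|force"; done
```

```text
tool_pos: [657.6, -207.5, 63.5]
force: [-1.6, -11.1, 2.4]
tool_pos: [657.6, -207.3, 63.5]
force: [-0.5, -14.6, 2.4]
tool_pos: [657.5, -206.1, 63.5]
force: [-0.9, -11.6, 2.4]
tool_pos: [657.3, -204.1, 63.5]
force: [-1.9, -8.3, 4.5]
tool_pos: [657.1, -202.8, 63.5]
force: [-1.4, -7.1, 5.7]
```

```bash
for i in 1 2 3; do python3 -m handwheel '0.002 0 0 0;0.005 0 0 0;0.008 0 0 0;0.011 0 0 0;0.014 0 0 0;0.017 0 0 0;0.020 0 0 0;0.023 0 0 0;0.026 0 0 0;0.029 0 0 0;0.032 0 0 0;0.035 0 0 0' | egrep "pos|force"; done; python3 -m handwheel '0.003 0 0 0;0.006 0 0 0;0.009 0 0 0;0.012 0 0 0;0.015 0 0 0;0.018 0 0 0;0.018 0 0 0'
```

```text
tool_pos: [653.6, -166.9, 63.4]
force: [-2.3, -3.5, 5.7]
tool_pos: [650.2, -132.0, 63.4]
force: [-3.1, -2.9, 7.5]
tool_pos: [646.8, -97.1, 63.4]
force: [-3.7, -2.9, 6.8]
t: 49.25
tool_pos: [645.0, -78.7, 63.3]
tool_rot: [-2.115, -2.323, 0.001]
force: [-4.3, -1.6, 8.4]
grip_width: 0.157
```

```bash
python3 -m handwheel '0.002 -0.0005 0 0;0.004 -0.001 0 0;0.006 -0.001 0 0;0.008 -0.001 0 0;0.010 -0.001 0 0;0.012 -0.001 0 0;0.014 -0.001 0 0;0.016 -0.001 0 0;0.018 -0.001 0 0;0.020 -0.001 0 0;0.022 -0.001 0 0' | egrep "pos|force"; for i in 1 2 3 4; do python3 -m handwheel '0.001 0 0 0;0.002 0 0 0;0.003 0 0 0;0.004 0 0 0;0.005 0 0 0;0.005 0 0 0' | egrep "pos|force"; done
```

```text
tool_pos: [642.8, -57.0, 63.4]
force: [0.2, -3.5, 5.3]
tool_pos: [642.3, -51.9, 63.4]
force: [-0.9, -1.6, 5.9]
tool_pos: [641.8, -46.9, 63.4]
force: [-0.7, -1.7, 6.1]
tool_pos: [641.4, -42.0, 63.4]
force: [-0.4, -2.6, 6.1]
tool_pos: [640.9, -37.0, 63.4]
force: [-0.5, -3.4, 5.1]
```

```bash
for i in 1 2 3 4; do python3 -m handwheel '0.001 0 0 0;0.002 0 0 0;0.003 0 0 0;0.004 0 0 0;0.004 0 0 0' | egrep "pos|force"; done
```

```text
tool_pos: [640.5, -33.0, 63.3]
force: [-0.1, -2.0, 6.4]
tool_pos: [640.2, -30.1, 63.4]
force: [-1.0, -7.8, 5.9]
tool_pos: [640.2, -29.9, 63.5]
force: [0.7, -24.8, 3.6]
tool_pos: [640.2, -29.9, 63.6]
force: [1.0, -41.1, 3.3]
```

```bash
python3 -m handwheel '-0.003 0 0 0;-0.006 0 0 0;-0.0085 0 0 0;-0.0085 0 0 0' | egrep "pos|force"; python3 -m handwheel '0 0 0 0;0 0 0 0;0 0 0 0;0 0 0 0;0 0 0 0' -1; python3 -m handwheel '0 0 -0.04 0;0 0 -0.08 0;0 0 -0.12 0;0 0 -0.14 0;0 0 -0.14 0'; python3 - <<'E'
from h import *
im,c=snap("wrist","w8.png");np.save("c8.npy",c,allow_pickle=True)
snap("top","t8.png")
go((526,110,170),95.5)
E
```

```text
tool_pos: [640.2, -30.1, 63.3]
force: [0.0, -4.1, 6.2]
t: 55.65
tool_pos: [639.7, -29.3, 62.8]
tool_rot: [-2.115, -2.323, 0.0]
force: [-0.3, 0.3, -1.0]
grip_width: 0.979
t: 56.15
tool_pos: [641.7, -29.6, 206.7]
tool_rot: [2.112, 2.319, 0.005]
force: [-0.1, 0.6, -0.3]
grip_width: 0.997
pos [639.8 -29.4 202.8] head 95.35 SHIFT [ 149.4 -100.3   32.8] ROLL -0.15 t 56.25
```

View pics/w8.png

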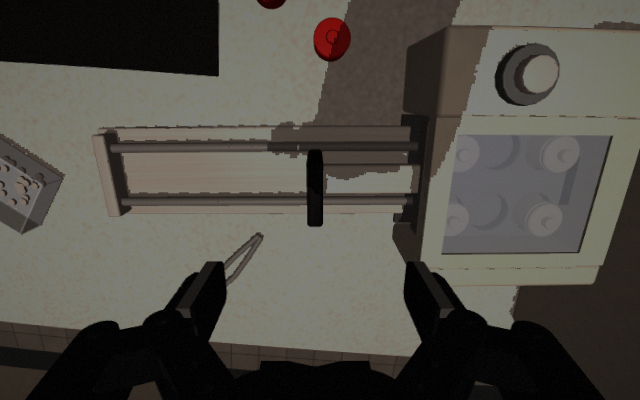

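```bash
python3 - <<'E'
from h import *
c=np.load("c8.npy",allow_pickle=True).item()
S=onz(c,[(541,74)],126)[0];print(S)
go((S[0],S[1],165),95.5)
E
```

```text
[530.32785274 114.38228012 126.        ]
pos [639.8 -29.4 202.8] head 95.35 SHIFT [153.3 -95.6  37.8] ROLL -0.15 t 56.25
```

```bash
python3 -m handwheel '0.05 -0.032 0.005 0;0.1 -0.064 0.01 0;0.152 -0.098 0.02 0;0.152 -0.098 0.036 0;0.152 -0.098 0.036 0;0.152 -0.098 0.036 0;0.152 -0.098 0.036 0;0.152 -0.098 0.036 0' 1 40; python3 - <<'E'
from h import *
go((527,111,165),95.5)
im,c=snap("wrist","w9.png")
print(proj(c,[(527,111,126)]))
E
```

```text
t: 57.05
tool_pos: [529.0, 111.9, 167.1]
tool_rot: [2.117, 2.321, 0.0]
force: [-0.6, -0.6, -1.1]
grip_width: -0.002
pos [529.  111.9 167.1] head 95.27 SHIFT [-0.7 -2.1  2.1] ROLL -0.23 t 57.05
[[312.42205888 227.87958019]]
```

View pics/w9.png

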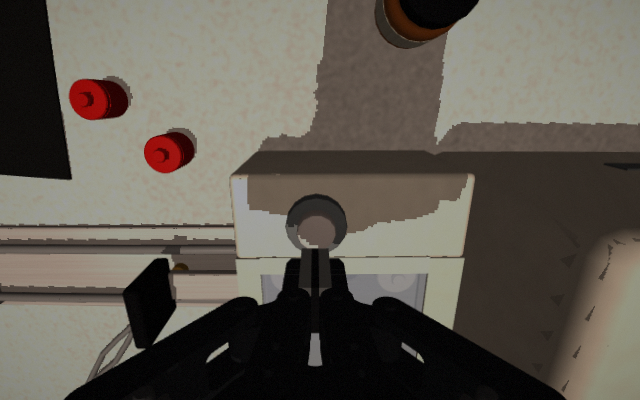

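```bash
python3 -m handwheel '0.002 0.0005 0.02 0;0.002 0.0005 0.035 0;0.002 0.0005 0.039 0;0.002 0.0005 0.039 0' | egrep "pos|force"; for i in 1 2 3 4; do python3 -m handwheel '0 0 0.001 0;0 0 0.002 0;0 0 0.0025 0;0 0 0.0025 0' | egrep "pos|force"; done
```

```text
tool_pos: [528.4, 114.3, 127.7]
force: [-0.5, -0.3, 0.9]
tool_pos: [528.8, 114.8, 126.0]
force: [1.5, -1.1, 1.6]
tool_pos: [528.8, 114.8, 123.2]
force: [1.6, 0.4, 3.4]
tool_pos: [528.8, 114.8, 120.7]
force: [3.1, -0.4, 5.0]
tool_pos: [528.9, 114.8, 119.8]
force: [-3.0, -0.9, 22.8]
```

```bash
python3 -m handwheel '0 0 0 0;0 0 0 0;0 0 -0.01 0;0 0 -0.05 0;0 0 -0.1 0;-0.04 0 -0.12 0;-0.08 0 -0.12 0;-0.12 0 -0.12 0;-0.16 0 -0.12 0;-0.2 0 -0.12 0;-0.2 0 -0.12 0;-0.2 0 -0.12 0'; python3 - <<'E'
from h import *
a,_=snap("wrist"); b,_=snap("scene")
cv2.imwrite("pics/f.png",np.vstack([cv2.resize(a,(480,300)),cv2.resize(b[120:360,140:560],(480,274))]))
E
```

```text
t: 60.3
tool_pos: [546.1, -84.7, 237.2]
tool_rot: [-2.116, -2.319, 0.001]
force: [-0.1, 0.7, -0.5]
grip_width: 0.001
```

View pics/f.png

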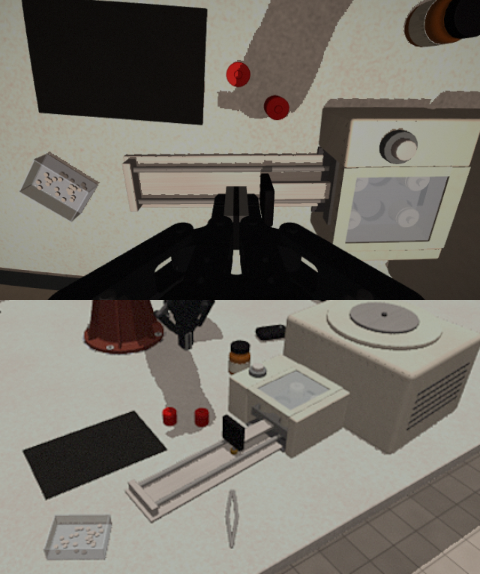

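The mat is empty, the carriage is home, the crucibles are upright under the window, and the bystanders have not moved.

```bash
python3 -c "
from rig import *
print(hand_in())"
```

```text
the job is handed in; nothing more can be done
None
```

I finished every step in the order asked and handed the job in at about 60 s. Handing in gives no verdict.

- **Drawing out:** I pulled the carriage by its handle until it would not move under 52 N, so it was at the outer stop.
- **Loading:** Four crucibles were present. I stood them in pockets 0, 2, 3 and 5. Three were felt to bottom. The one in pocket 3 met no resistance, and the pictures show it seated.
- **Pushing in:** The catch gave way at about 15 N with the handle gripped. I then moved the carriage slowly, at 30 mm/s or less. It stopped about 180 mm in and did not move between 25 and 41 N.
- **Start button:** I pressed it about 6 mm to its bottom, at 23 N, and let it spring back.

**Last checks:** The final pictures show the mat empty, the carriage home and four crucibles upright under the window. The bystanders and the red look-alikes are where they were, and the arm is clear.

No check failed. Camera and touch estimates of the block's position differed by about 1 mm. The top-camera check for crucibles failed because the arm blocked its view, so I used the wrist camera.

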